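# Clamp the bar in the marking fixture

## Task

Gently lay the bright aluminium bar in the two steel vee blocks of the marking fixture and have its end right up against the end stop under the collar. Then turn the lock collar until the red line on its arm points at the green mark, so that the yellow lip lies over the end of the bar. Leave the black bar, the aluminium disc, the hammer and the punch where they are.

Things in the scene. Friction and masses are not known exactly. Their poses are not given: they have to be found in the camera images.
- bar: bright aluminium round bar, 36 mm diameter, 160 mm long, 0.3 to 0.6 kg, plain and alike at both ends, lying level on one of two like wooden rests, its axis 50 mm above the bench. Origin at the bar's middle on its axis; its own y axis runs along its length
- rest_a: wooden rest of the aluminium bar: base board 64 by 130 mm, 10 mm thick, with two wooden vees (56 mm wide, 47 mm high) along its y axis and a 66 mm gap between them under the bar's middle. Origin under its centre. Fixed
- rest_b: the like wooden rest of the black bar. Fixed
- seat (a point): where the bar's middle (on its axis) must finally be, 62 mm above the bench, when it lies in both steel vees with its end at the stop. y axis: along the bar, towards the end stop; x: across the vees; z: up
- fixture: the fixed marking fixture, origin on the bench 62 mm under the seat, same axes. Base plate 100 mm wide, 15 mm thick; two steel vee blocks at y = -48 and +48 mm, each 62 mm wide, 34 mm long, tops 59 mm high (62 mm gap between them for the fingers); open at the -y end. Steel end stop: face at y = +80 mm, 44 mm wide, top 70 mm high; behind it a round grey base 236 mm diameter, 14 mm thick
- collar_axis (a point): on the collar's upright turning axis, at its top, 94 mm above the bench, 115 mm from the seat along +y. The collar is a dark knurled ring, 64 mm diameter, 72 to 94 mm above the bench. With it turn a yellow lip, 40 mm wide, to 61 mm from the axis, 82.5 to 92 mm above the bench (seated bar's top: 80), and a dark arm with a red line on top, to 97 mm from the axis, top 90 mm above the bench
- collar (a joint): angle of the collar in rad, growing anticlockwise seen from above: 0 = open (arm at the white mark), 1.4 = locked (arm's red line at the green mark, lip over the bar's end); it stops hard at 1.75, past the mark, is stiff (about 3 N at the handle) and stays where left. It starts open, between 0 and 0.4
- handle (a point): middle of the red upright handle on the collar's arm: a round grip 18 mm diameter from 90 to 135 mm above the bench, this point 115 mm above the bench and 85 mm from the collar's axis; turns with the collar
- locked_mark (a point): top of the fixed post with the green cap, 18 mm wide, 14 mm deep, 88 mm above the bench, 107 mm from the collar's axis; a like post with a white cap marks open
- black_bar: black plastic round bar, 36 mm diameter, 160 mm long, on the other wooden rest; not to be used. Origin at its middle, its own y axis along its length
- disc: flat bright aluminium disc, 80 mm diameter, 15 mm thick, lying on the bench; bystander, origin under its centre
- hammer: hammer lying on the left of the bench; bystander
- punch: square steel centre punch, 120 mm long, lying at the back; bystander
There are look-alikes about, which are no part of the job. What is meant by the bar is not blue or purple, and is the larger of those in its own colour.

How it is judged:
By the outcome, as a careful person would: the job done as asked, in the order asked, and still so for the second after the job is handed in, with the robot touching nothing.
It also fails if it takes over 54 s, if anything falls off the work surface, if the arm or the gripper's body presses on something with over 40 N, if the wrist force passes 120 N, or if a joint passes its speed limit or range.

## Robot

A 6-joint arm with a two-finger parallel gripper is mounted at the origin on the work surface. World frame = base frame: x ahead of the robot, y to its left, z up, the work surface at z = 0. Lengths are in mm, angles in degrees, forces in N, time in s.
With the tool pointing down it reaches from about 300 to 750 mm from the base axis. Payload 8.5 kg.
Tool frame: the origin (TCP) lies at the very end of the fingers, on their centre line; the grasp point (between the pads) lies 19 mm behind it; z points along the fingers, y is the line along which they close (so a half turn about z gives the same grasp; the last joint's range is limited). The gripper opens to 85 mm and grips with 20 to 120 N. Pads are 22 mm wide; open, the fingers measure 114 mm over their backs; the gripper's body (76 mm by 85 mm) begins 54 mm behind the grasp point. The pads swing forward as they close: fully open they stand 13 mm farther back than shut.
Start: joints at [62.836, 21.807, 74.336, -0, 83.858, -12.336], TCP at [140.748, 531.667, 231.322] pointing down, gripper open.
Joint ranges: [-178.18, 178.18], [-50.72, 133.34], [12.68, 142.11], [-81.47, 261.47], [9.98, 163.14], [-165.26, 165.26]. Speed limits (degrees/s): [136.94, 136.94, 180, 180, 180, 180].

## Interface

Orientations are given as a 3x3 rotation matrix whose columns are the frame's x, y, z axes.
In Python, from rig import r gives the robot as it stands. The module is installed in compiled form; this text tells all that it offers.
- The arm moves only by the tool servo_tool, never from a script. Its argument "deltas" is one flat list of numbers, 7 for each row, row after row: the shift along the tool's x, y, z in cm, then the turn, a rotation vector about the tool's x, y, z in degrees, then the opening, from -1 (shut) to 1 (fully open). A call has 1 to 12 rows; each row is the pose to reach, as a shift and turn from the pose commanded when the call began, along the tool's axes at that moment; what a row does not reach only later rows make up. A row lasts 1/8 s, in which the tool goes at most 62.5 mm and 10.7 degrees, less where a joint would pass 70% of its speed; a pose out of reach is approached as far as the arm can. A call with a gripper value outside its range is refused whole. The fingers move at their own pace and stop on an object; the grip force is fixed at half the most. Time passes only in rows, so rows that repeat a pose let the fingers close. It gives the time, the measured TCP pose, the force, the opening and the grip force at its end, in the units of the state.
- r.sense(): the state, without advancing time (a new reading comes with each control period).
- r.capture(name): name is "scene" or "top"; returns a dict with "frame" (480x640x3 uint8, blue, green, red), "range_z" (480x640 float32, mm along the optical axis (not along the pixel's ray), 0 where there is no reading), "fovy" (degrees; the focal length in pixels is half the picture's height over the tangent of half this angle, whatever the lens; pixels are square), "cx", "cy" (the principal point, pixels), "R" (3x3) and "t" (3): a world point X has camera coordinates R X + t. Camera axes: x right, y down, z forward; pixel columns grow to the right and rows downward; lengths in mm; the calibration is good to about 2 mm. A picture is of the moment at which its call begins.
- r.sign_off(): hands the job in; it is judged then, once.
Trained networks look in a picture, given as the dict that the camera call returned (one of the last four; its "shot" number tells which), for a name from the list of things; names that differ only in an ending like _2 or _b are one class to them, and where a whole thing is asked for, a point or a joint stands for the part that bears it (a point fixed in the world has none). Each returns a list of dicts, best first, with "p" (0 to 1); they miss things now and then, are a little off and sometimes report something else, mostly with a low value. They report only what shows in the picture. A call takes as long as a camera call. They do not tell look-alikes from the thing itself.
- r.outline_of(picture, thing): "mask" (480x640 bool, what is visible of it) and "extent" ([left, top, right, bottom] in pixels, round what is visible of it).
The state is a dict: "t": time; "joints": joint angles; "qvel": joint speeds; "joint_torque": joint torques, N m; "tcp_pos": TCP position; "orientation": TCP orientation; "force": force on the tool from outside, world axes, zero at the start; "ft_torque": the same for the moment, N m; "finger_gap": finger opening in mm; "grip_force": force on a finger pad.
Only numpy, scipy, OpenCV 4.12 (cv2) and the standard library are available. Lean on these libraries where they do the work, as an engineer would, in place of code of your own. Each camera call takes 0.05 s, during which the arm holds its last target. There are 200 camera calls.

## Working session

There is one attempt and no reset: what is moved stays moved. The work goes in short steps, Python scripts to look and compute and a tool call to move; the robot and the scene stay as the last step left them, time stands still between calls to the robot, and variables do not carry over. Pictures are saved under pics/ and viewed, at most 10 in all, crops included, and the job is handed in when it is done.

Besides the shell and the picture viewer there is one more tool, called after "Call:" in YAML: its name, and indented under it one key for each argument. servo_tool: Moves the arm, as the interface text tells. Its arguments: {"type":"object","properties":{"deltas":{"type":"array"}},"required":["deltas"]}

```bash
mkdir -p pics; cat > h.py <<'E'
import numpy as np, cv2
from rig import r
def cloud(c):
    f=240/np.tan(np.radians(c["fovy"])/2); z=c["range_z"]
    v,u=np.mgrid[0:480,0:640]
    P=np.stack([(u-c["cx"])/f*z,(v-c["cy"])/f*z,z],-1)
    return (P-np.array(c["t"]))@np.array(c["R"])
def proj(c,X):
    f=240/np.tan(np.radians(c["fovy"])/2); p=np.array(c["R"])@np.array(X)+c["t"]
    return p[0]/p[2]*f+c["cx"],p[1]/p[2]*f+c["cy"]
E
python3 - <<'E'
from h import *
a=r.capture("scene");b=r.capture("top")
cv2.imwrite("pics/s1.png",a["frame"]);cv2.imwrite("pics/t1.png",b["frame"])
for n,c in(("scene",a),("top",b)):
    W=cloud(c); print(n,c["fovy"],-np.array(c["R"]).T@c["t"])
    for t in("bar","black_bar","rest_a","fixture","collar","handle","locked_mark","disc","hammer","punch"):
        for o in r.outline_of(c,t)[:4]:
            m=o["mask"]&(c["range_z"]>0); P=W[m]
            if len(P): print(t,round(o["p"],2),[int(x) for x in o["extent"]],m.sum(),np.median(P,0).round(),P[:,2].max().round(),np.median(c["frame"][m],0))
print(r.sense())
E
```

```text
scene 48.467997027387476 [1012.59989275 -711.85535245 1020.12338979]
bar 0.95 [309, 339, 357, 361] 614 [ 735. -250.   21.] 28.0 [178.  182.  200.5]
bar 0.89 [242, 301, 297, 366] 1313 [ 621. -309.   64.] 72.0 [181. 182. 195.]
bar 0.87 [180, 382, 228, 426] 735 [ 587. -487.   21.] 29.0 [171.  85.  41.]
bar 0.71 [77, 315, 148, 365] 1228 [ 341. -492.   33.] 40.0 [140.  51. 119.]
black_bar 0.73 [190, 268, 260, 316] 1272 [ 474. -285.   64.] 72.0 [30.5 32.  36. ]
rest_a 0.89 [240, 305, 302, 371] 909 [ 639. -297.   14.] 59.0 [ 36.  66. 102.]
rest_a 0.58 [199, 278, 259, 331] 999 [ 486. -286.   12.] 53.0 [33. 63. 99.]
fixture 0.82 [328, 143, 420, 272] 6526 [605. 136.  16.] 138.0 [109. 126. 135.]
fixture 0.69 [189, 266, 259, 314] 1185 [ 474. -287.   64.] 72.0 [30. 31. 35.]
fixture 0.58 [344, 291, 394, 316] 372 [ 748. -107.   12.] 19.0 [94. 92. 96.]
collar 0.71 [349, 143, 386, 193] 763 [561. 162.  92.] 138.0 [ 71.  87. 108.]
collar 0.24 [226, 222, 259, 251] 680 [ 374. -114.   15.] 21.0 [219. 218. 226.]
handle 0.79 [350, 143, 385, 194] 705 [561. 161.  92.] 138.0 [ 71.  85. 109.]
handle 0.28 [325, 
[... 2145 characters left out ...]
  8.38587633e+01, -1.23352016e+01]), 'qvel': array([ 0.02758427,  0.04989569, -0.05029139, -0.09320694,  0.01199417,
       -0.02371573]), 'joint_torque': array([-6.56045722e-04, -4.48337710e+01, -2.31468433e+01, -2.73474188e-04,
        5.87210598e-04,  2.89742502e-05]), 'tcp_pos': array([140.75446738, 531.6646621 , 231.31813086]), 'orientation': array([[-9.66691836e-01,  2.55943147e-01, -1.85103600e-05],
       [ 2.55943148e-01,  9.66691835e-01, -2.00914413e-05],
       [ 1.27515472e-05, -2.41598320e-05, -1.00000000e+00]]), 'force': array([ 0.64252933,  0.23491155, -0.9955004 ]), 'ft_torque': array([-0.02792364,  0.07409775,  0.02767159]), 'grip_force': 0.0, 'finger_gap': 85.4218147855724}
```

```bash
python3 - <<'E'
import cv2
a=cv2.imread("pics/t1.png")[180:285,205:350]
cv2.imwrite("pics/t1c.png",cv2.resize(a,None,fx=5,fy=5,interpolation=2))
E
```

```text
(no output)
```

View pics/s1.png

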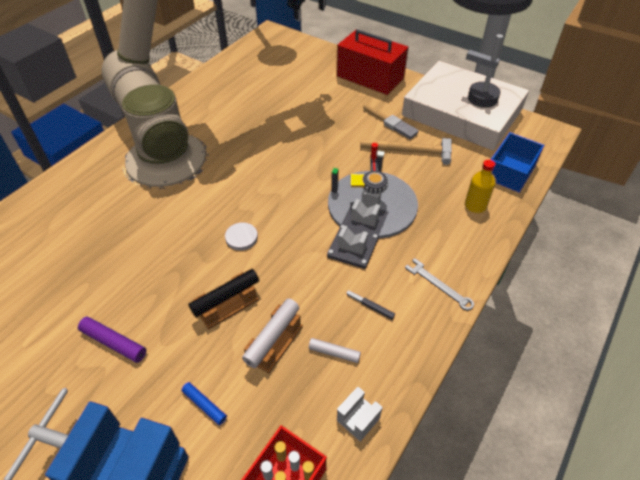

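View pics/t1c.png

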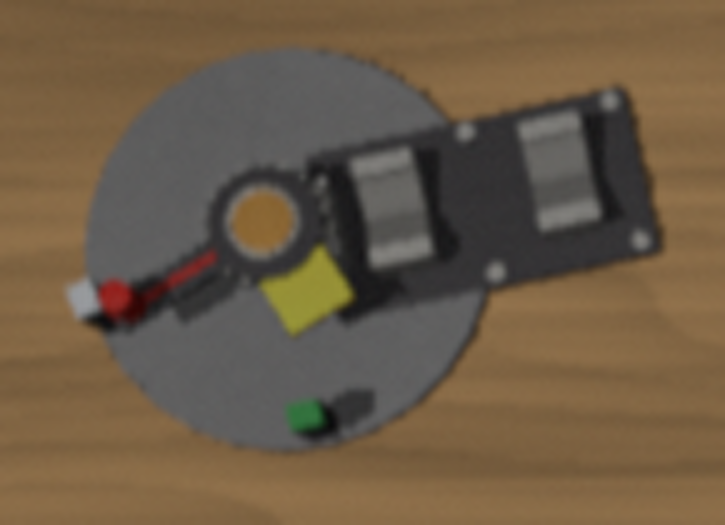

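The scene picture shows the bright bar on its rest at (272,332), with a smaller look-alike at (334,351), the black bar at (225,292) and the fixture at (360,225). In the crop the collar is open: its arm is just beside the white mark and the green mark is at the bottom.

Next I'll fit silhouettes at known heights.

```bash
cat > fit.py <<'E'
from h import *
from scipy.optimize import minimize
S=4
def hullmask(c,P,M,x0,y0):
    p=np.array([proj(c,q) for q in P]); p=((p+.5-[x0,y0])*S*16-8).round().astype(np.int32)
    cv2.fillPoly(M,[cv2.convexHull(p)],1,shift=4)
def T(P,x,y,a):
    c,s=np.cos(a),np.sin(a); P=np.array(P,float)
    return np.c_[x+c*P[:,0]-s*P[:,1],y+s*P[:,0]+c*P[:,1],P[:,2]]
th=np.linspace(0,2*np.pi,60,endpoint=False)
def cyl(z,L=160):return [(18*np.cos(t),e*L/2,z+18*np.sin(t)) for t in th for e in(-1,1)]
def disc(y,R=118,z=(0,14)):return [(R*np.cos(t),y+R*np.sin(t),k) for t in th for k in z]
def box(w,y0,y1,z0,z1):return [(sx*w/2,y,z) for sx in(-1,1) for y in(y0,y1) for z in(z0,z1)]
def fit(obs,model,p0,step):
    def cost(p):
        J=0
        for c,m,x0,y0 in obs:
            M=np.zeros(m.shape,np.uint8)
            for P in model(p): hullmask(c,P,M,x0,y0)
            J+=1-(M.astype(bool)&m).sum()/(M.astype(bool)|m).sum()
        return J/len(obs)
    p0=np.array(p0,float); sx=np.vstack([p0]+[p0+np.eye(len(p0))[i]*step[i] for i in range(len(p0))])
    q=minimize(cost,p0,method="Nelder-Mead",options=dict(initial_simplex=sx,maxiter=300,xatol=.02,fatol=1e-5)); return q.x,q.fun
def sub(c,ext,f,pad=6):
    l,t,r_,b=[int(v) for v in ext]; l-=pad;t-=pad;r_+=pad;b+=pad
    im=cv2.resize(c["frame"][t:b,l:r_],None,fx=S,fy=S,interpolation=cv2.INTER_LINEAR)
    return c,f(im,cv2.resize(c["mask"][t:b,l:r_].astype(np.float32),None,fx=S,fy=S)),l,t
def biggest(m):
    m=cv2.morphologyEx(m.astype(np.uint8),cv2.MORPH_CLOSE,np.ones((9,9)));n,L,st,_=cv2.connectedComponentsWithStats(m)
    k=1+st[1:,4].argmax(); cs,_=cv2.findContours((L==k).astype(np.uint8),0,1); o=np.zeros_like(m); cv2.drawContours(o,cs,-1,1,-1); return o.astype(bool)
def get(c,thing,near):
    W=cloud(c);best=None
    for o in r.outline_of(c,thing):
        m=o["mask"]&(c["range_z"]>0)
        if m.sum()<50: continue
        d=np.linalg.norm(np.median(W[m],0)[:2]-near)
        if best is None or d<best[0]: best=(d,o)
    c["mask"]=best[1]["mask"]; return best[1]["extent"]
grey=lambda im,m:biggest((cv2.cvtColor(im,cv2.COLOR_BGR2HSV)[...,1]<75)&(cv2.dilate(m,np.ones((25,25)))>.5))
E
python3 - <<'E'
from fit import *
a=r.capture("scene");b=r.capture("top")
ob=[]
for c in(a,b):
    e=get(c,"bar",(615,-304)); o=sub(c,e,grey); on=(c,cv2.resize(c["mask"].astype(np.float32),None,fx=S,fy=S)[o[3]*S:o[3]*S+o[1].shape[0],o[2]*S:o[2]*S+o[1].shape[1]]>.5,o[2],o[3])
    mod=lambda p:[T(cyl(50),p[0],p[1],np.radians(p[2]))]
    for k in(o,on):
        for a0 in (60,110,): print("bar",*fit([k],mod,[612,-304,a0],[8,8,8]))
    ob.append(o)
    cv2.imwrite(f"pics/m{len(ob)}.png",o[1]*255)
print("both",*fit(ob,mod,[612,-304,110],[8,8,8]))
ob=[]
for c in(a,b):
    e=get(c,"fixture",(600,140)); o=sub(c,e,grey); ob.append(o)
    cv2.imwrite(f"pics/f{len(ob)}.png",o[1]*255)
    mod=lambda p:[T(disc(115),p[0],p[1],np.radians(p[2])),T(box(100,p[3],90,0,15),p[0],p[1],np.radians(p[2])),T(box(62,-65,-31,15,50),p[0],p[1],np.radians(p[2]))]
    print("fix",*fit([o],mod,[615,60,15,-80],[10,10,8,8]))
print("both",*fit(ob,mod,[615,60,15,-80],[10,10,8,8]))
# marks and handle by colour
for c in(a,b):
    f=240/np.tan(np.radians(c["fovy"])/2);R=np.array(c["R"]);C=-R.T@c["t"]
    hsv=cv2.cvtColor(c["frame"],cv2.COLOR_BGR2HSV).astype(int);H,Sa,V=hsv[...,0],hsv[...,1],hsv[...,2]
    e=[int(v) for v in get(c,"fixture",(600,140))]
    box_=np.zeros(H.shape,bool);box_[e[1]-4:e[3]+4,e[0]-4:e[2]+4]=1
    for n,m,z in(("green",(abs(H-60)<20)&(Sa>110)&(V>60),88),("red",((H<6)|(H>174))&(Sa>150)&(V>90),120),("yellow",(abs(H-29)<4)&(Sa>150)&(V>100),92)):
        v,u=np.nonzero(m&box_)
        if len(u):
            d=R.T@np.array([(u.mean()-c["cx"])/f,(v.mean()-c["cy"])/f,1]);print(n,len(u),(C+d*(z-C[2])/d[2]).round(1))
E
cd pics; python3 -c "
import cv2,numpy as np
L=[cv2.imread(f'{n}.png') for n in('m1','m2','f1','f2')];L=[cv2.copyMakeBorder(x,0,max(0,600-x.shape[0]),0,20,0,value=(90,0,0))[:600] for x in L]
x=np.hstack(L);cv2.imwrite('mm.png',cv2.resize(x,(800,int(800*x.shape[0]/x.shape[1]))))"
```

```text
bar [ 613.89835841 -299.06329729    3.09478928] 0.03978152025489301
bar [ 614.19648801 -299.81643585  182.50960125] 0.042019854041067894
bar [ 614.1949739  -300.36664347    2.03273187] 0.04102108768035517
bar [ 614.71663316 -300.9147419   182.00370924] 0.04204364023416707
bar [ 614.81840021 -272.41710777    2.74924273] 0.2912543655413271
bar [ 617.36497005 -345.18723037  181.51121545] 0.3020139487500979
bar [ 614.85943083 -302.62653553    1.96912014] 0.11953540893692527
bar [ 615.27896891 -301.32359274  181.64668883] 0.12270531400966178
both [ 614.89394296 -301.86885388  182.64677792] 0.06449196292916037
fix [607.70713309  60.91451711  12.52249382 -90.60971468] 0.08411649027106616
fix [609.94339736  58.82736715  12.35447149 -93.2921506 ] 0.023331059350940486
both [609.44928271  59.01774977  12.49324855 -89.01207621] 0.05976237871467854
green 32 [481.3 147.1  88. ]
red 96 [547.  228.9 120. ]
yellow 121 [546.1 146.7  92. ]
green 30 [479.1 147.4  88. ]
red 45 [545.2 232.4 120. ]
yellow 152 [547.5 145.9  92. ][ WARN:0@3.817] global loadsave.cpp:1063 imwrite_ Unsupported depth image for selected encoder is fallbacked to CV_8U.
```

View pics/mm.png

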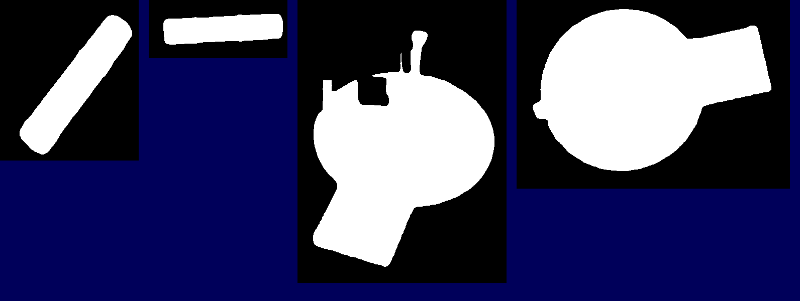

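The masks look clean. The top-view bar fit settled in a false minimum, so I'm refitting it from a better start and checking the collar angle.

```bash
python3 - <<'E'
from fit import *
a=r.capture("scene");b=r.capture("top")
mod=lambda p:[T(cyl(50),p[0],p[1],np.radians(p[2]))]
for c in(a,b):
    o=sub(c,get(c,"bar",(615,-304)),grey); x,f=fit([o],mod,[614,-301,2],[4,4,2]);print("bar",x,f)
    M=np.zeros(o[1].shape,np.uint8);hullmask(c,mod(x)[0],M,o[2],o[3])
    y,xx=np.nonzero(o[1]);print("mask",xx.min(),xx.max(),y.min(),y.max());y,xx=np.nonzero(M);print("model",xx.min(),xx.max(),y.min(),y.max())
    k=[M&~o[1],o[1]&~M.astype(bool)];print([int(q.sum()) for q in k])
# handle cap (red, top z=135), arm line
c=b;f=240/np.tan(np.radians(c["fovy"])/2);R=np.array(c["R"]);C=-R.T@c["t"]
hsv=cv2.cvtColor(c["frame"],cv2.COLOR_BGR2HSV).astype(int)
v,u=np.nonzero(((hsv[...,0]<8)|(hsv[...,0]>172))&(hsv[...,1]>120)&(hsv[...,2]>90))
for x,y in zip(u,v):
    if 215<x<260 and 205<y<260:
        P=[]
        for z in(90,135):
            d=R.T@np.array([(x-c["cx"])/f,(y-c["cy"])/f,1]);P.append((C+d*(z-C[2])/d[2])[:2].round().astype(int).tolist())
        print(x,y,c["frame"][y,x],P)
E
```

```text
bar [ 614. -301.    2.] 1.0
mask 32 237 13 111Traceback (most recent call last):
  File "<stdin>", line 7, in <module>
    return umr_minimum(a, axis, None, out, keepdims, initial, where)
ValueError: zero-size array to reduction operation minimum which has no identity
```

```bash
python3 - <<'E'
from fit import *
mod=lambda p:[T(cyl(50),p[0],p[1],np.radians(p[2]))]
def mk(c,ext=None):
    l,t=(230,290) if c["_n"]=="scene" else (385,195)
    w,h=(80,90) if c["_n"]=="scene" else (90,45)
    im=cv2.resize(c["frame"][t:t+h,l:l+w],None,fx=S,fy=S); hs=cv2.cvtColor(im,cv2.COLOR_BGR2HSV)
    return c,biggest((hs[...,1]<60)&(hs[...,2]>60)),l,t
ob=[]
for n in("scene","top"):
    c=r.capture(n);c["_n"]=n;o=mk(c);ob.append(o);x,f=fit([o],mod,[614,-301,2],[4,4,2]);print("bar",x,f)
    M=np.zeros(o[1].shape,np.uint8);hullmask(c,mod(x)[0],M,o[2],o[3])
    y,xx=np.nonzero(o[1]);print("mask",xx.min(),xx.max(),y.min(),y.max());y,xx=np.nonzero(M);print("model",xx.min(),xx.max(),y.min(),y.max())
print("both",fit(ob,mod,[614,-301,2],[4,4,2]))
f=240/np.tan(np.radians(c["fovy"])/2);R=np.array(c["R"]);C=-R.T@c["t"]
hsv=cv2.cvtColor(c["frame"],cv2.COLOR_BGR2HSV).astype(int)
m=((hsv[...,0]<8)|(hsv[...,0]>172))&(hsv[...,1]>120)&(hsv[...,2]>90);g=np.zeros_like(m);g[205:260,215:260]=1
v,u=np.nonzero(m&g)
def w(x,y,z):
    d=R.T@np.array([(x-c["cx"])/f,(y-c["cy"])/f,1]);return (C+d*(z-C[2])/d[2])[:2].round(1)
k=u<u.min()+7;print("handle top",w(u[k].mean(),v[k].mean(),128),"line",w(u[~k].mean(),v[~k].mean(),90),k.sum(),(~k).sum())
E
```

```text
bar [ 614.62769512 -298.56931362    2.8584865 ] 0.07338031370766085
mask 52 273 36 310
model 49 281 30 312
bar [ 615.89428482 -302.73813661    3.19379071] 0.07612205360025837
mask 62 297 53 111
model 60 299 49 114
both (array([ 615.0969073 , -302.14261391,    2.72264804]), np.float64(0.08211553130345639))
handle top [539.6 244.2] line [560.2 210.4] 33 23
```

Call:
servo_tool:
  deltas: [-3,-3.05,0,0,0,3,1,-7.2,-7.3,0,0,0,7,1,-11.4,-11.6,0,0,0,12,1,-15.6,-15.9,0,0,0,17,1,-19.8,-20.2,0,0,0,22,1,-24,-24.4,0,0,0,27,1,-28.2,-28.7,0,0,0,32,1,-32.4,-33,0,0,0,37,1,-36.6,-37.3,0,0,0,42,1,-40.8,-41.5,0,0,0,47,1,-45,-45.8,0,0,0,52,1,-48,-48.9,0,0,0,56,1]

```text
t: 3.25
tcp_pos: [480.5, -66.3, 231.3]
orientation: [[-0.325, 0.946, 0.0], [0.946, 0.325, -0.0], [-0.0, 0.0, -1.0]]
force: [-0.1, 0.5, 1.2]
finger_gap: 85.5
grip_force: 0.0
```

```bash
cat > go.py <<'E'
import sys
from h import *
# usage: go x y z tool_y_angle -> shift cm and turn from the present pose
def go(x,y,z,a,s=None):
    s=s or r.sense();O=np.array(s["orientation"]);d=O.T@(np.array([x,y,z])-s["tcp_pos"])/10
    ya=np.degrees(np.arctan2(O[1,1],O[0,1]));t=(ya-a+180)%360-180
    print("shift cm",d.round(2),"turn z",round(t,1),"t",round(s["t"],2),"F",s["force"].round(1),"gap",round(s["finger_gap"],1),"grip",round(s["grip_force"],1),"tcp",s["tcp_pos"].round(1),"ya",round(ya,1),"tilt",O[:,2].round(4))
if __name__=="__main__": go(*map(float,sys.argv[1:]))
E
python3 go.py 615.3 -301.2 120 2.9
```

```text
shift cm [-26.59   5.12  11.14] turn z 16.0 t 3.25 F [-0.1  0.5  1.2] gap 85.5 grip 0.0 tcp [480.5 -66.3 231.3] ya 18.9 tilt [ 3.e-04 -2.e-04 -1.e+00]
```

Call:
servo_tool:
  deltas: [-5,1,2,0,0,3,1,-10,2,4,0,0,6,1,-15,3,6,0,0,9,1,-20,3.9,8.3,0,0,12,1,-24,4.7,10,0,0,15,1,-26,5,11,0,0,16,1,-26.6,5.1,11.1,0,0,16,1,-26.6,5.1,11.1,0,0,16,1]

```text
t: 4.25
tcp_pos: [615.2, -298.1, 120.7]
orientation: [[-0.056, 0.998, 0.0], [0.998, 0.056, -0.0], [-0.0, 0.0, -1.0]]
force: [0.4, 0.2, 0.5]
finger_gap: 85.6
grip_force: 0.0
```

```bash
python3 go.py 615.3 -301.2 31 2.9; python3 - <<'E'
from h import *
for n,(l,t,w,h) in dict(scene=(200,240,160,150),top=(370,180,120,70)).items():
    c=r.capture(n); im=c["frame"].copy()
    cv2.imwrite(f"pics/{n}2.png",cv2.resize(im[t:t+h,l:l+w],None,fx=4,fy=4,interpolation=2))
E
```

```text
shift cm [-0.31 -0.01  8.97] turn z 0.3 t 4.25 F [0.4 0.2 0.5] gap 85.6 grip 0.0 tcp [ 615.2 -298.1  120.7] ya 3.2 tilt [ 3.e-04 -2.e-04 -1.e+00]
```

View pics/scene2.png

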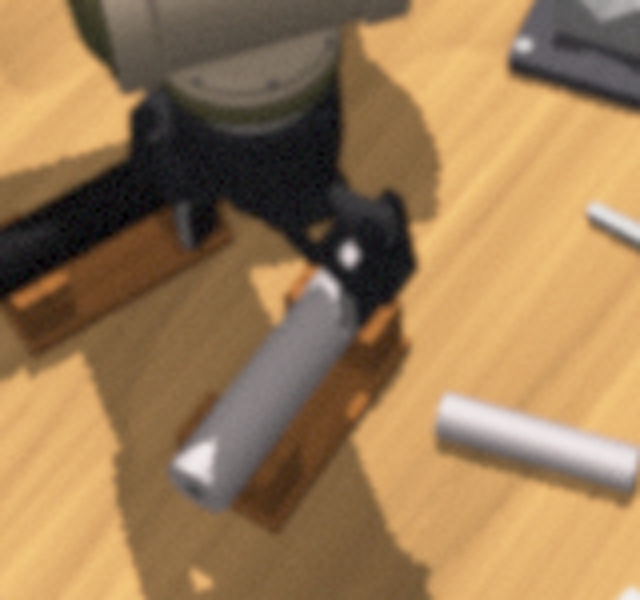

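The gripper is open and straddles the bar, with the bar running from (190,480) to (340,290) in the crop. It's lined up and clear of the black bar, so I'm going down and closing.

Call:
servo_tool:
  deltas: [0,0,2,0,0,0,1,0,0,4,0,0,0,1,0,0,6,0,0,0,1,0,0,7.5,0,0,0,1,0,0,8.6,0,0,0,1,0,0,8.9,0,0,0,1,0,0,8.9,0,0,0,1]

```text
t: 5.22
tcp_pos: [615.3, -298.5, 31.7]
orientation: [[-0.055, 0.998, 0.0], [0.998, 0.055, -0.0], [-0.0, 0.0, -1.0]]
force: [0.2, -0.7, 0.9]
finger_gap: 85.3
grip_force: 0.0
```

```bash
python3 go.py 615.3 -301.2 31 2.9
```

```text
shift cm [-0.27 -0.02  0.07] turn z 0.3 t 5.22 F [ 0.2 -0.7  0.9] gap 85.3 grip 0.0 tcp [ 615.3 -298.5   31.7] ya 3.2 tilt [ 5.e-04 -3.e-04 -1.e+00]
```

Call:
servo_tool:
  deltas: [0,0,0,0,0,0,0.1,0,0,0,0,0,0,-0.2,0,0,0,0,0,0,-0.5,0,0,0,0,0,0,-0.8,0,0,0,0,0,0,-1,0,0,0,0,0,0,-1,0,0,0,0,0,0,-1,0,0,0,0,0,0,-1]

```text
t: 6.22
tcp_pos: [614.5, -298.5, 31.9]
orientation: [[-0.055, 0.998, -0.001], [0.998, 0.055, -0.0], [0.0, -0.001, -1.0]]
force: [-5.8, 0.1, 5.3]
finger_gap: 34.4
grip_force: 59.8
```

```bash
python3 go.py 615.3 -301.2 31 2.9
```

```text
shift cm [-0.28  0.07  0.09] turn z 0.3 t 6.22 F [-5.8  0.1  5.3] gap 34.4 grip 59.8 tcp [ 614.5 -298.5   31.9] ya 3.2 tilt [-1.4e-03 -1.0e-04 -1.0e+00]
```

Call:
servo_tool:
  deltas: [0,0,-0.5,0,0,0,-1,0,0,-1.5,0,0,0,-1,0,0,-4,0,0,0,-1,0,0,-7,0,0,0,-1,0,0,-10.5,0,0,0,-1,0,0,-14,0,0,0,-1,0,0,-16,0,0,0,-1,0,0,-16,0,0,0,-1,0,0,-16,0,0,0,-1]

```text
t: 7.35
tcp_pos: [614.7, -298.0, 190.0]
orientation: [[-0.055, 0.998, -0.002], [0.998, 0.055, 0.001], [0.001, -0.002, -1.0]]
force: [0.2, -1.0, -5.1]
finger_gap: 34.5
grip_force: 60.4
```

```bash
python3 - <<'E'
from h import *
from go import go
s=r.sense();C=r.capture("scene");cv2.imwrite("pics/s3.png",cv2.resize(C["frame"][180:400,150:400],None,fx=3,fy=3,interpolation=2))
# seat pose minus 15 mm along bar
a=np.radians(12.35);u=np.array([-np.sin(a),np.cos(a)]);p=np.array([609.9,58.8])-15*u
go(p[0],p[1],160,12.35)
E
```

```text
shift cm [34.17  1.74  3.03] turn z -9.2 t 7.4 F [ 0.8 -0.1 -5.2] gap 34.4 grip 60.4 tcp [ 614.7 -298.1  189.7] ya 3.2 tilt [-0.0022  0.0017 -1.    ]
```

View pics/s3.png

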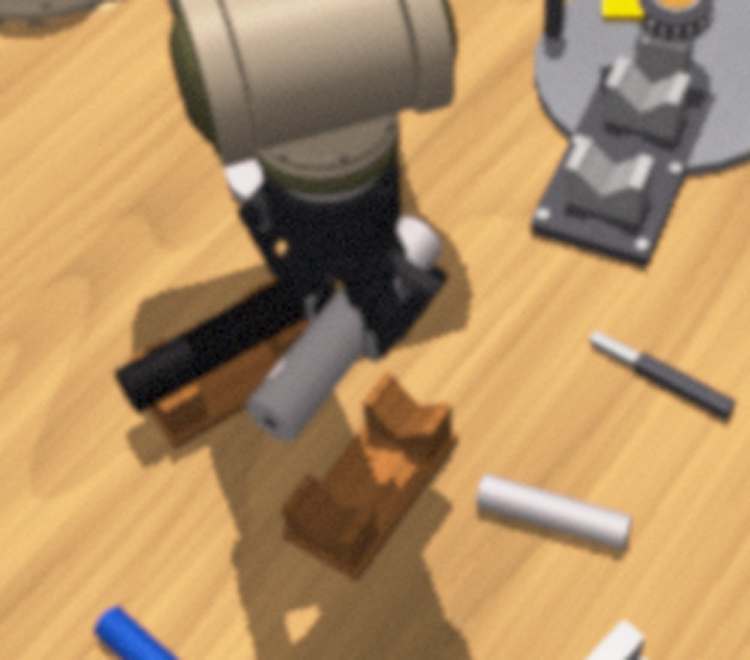

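The bar is firmly held and level, at about (310,370) in the crop, and the rest below it is empty. Next I'm carrying it over the fixture, 10 mm short of the stop.

Call:
servo_tool:
  deltas: [2,0.1,0,0,0,0,-1,6,0.3,0,0,0,-1,-1,11,0.5,0.5,0,0,-3,-1,16,0.8,1,0,0,-4,-1,21,1,1.5,0,0,-5,-1,26,1.2,2,0,0,-7,-1,30,1.4,2.5,0,0,-8,-1,33,1.6,3,0,0,-9,-1,34.4,1.66,3,0,0,-9.2,-1,34.65,1.66,3,0,0,-9.2,-1,34.65,1.66,3,0,0,-9.2,-1,34.65,1.66,3,0,0,-9.2,-1]

```text
t: 8.9
tcp_pos: [612.7, 47.5, 161.4]
orientation: [[-0.213, 0.977, 0.0], [0.977, 0.213, -0.0], [-0.0, 0.0, -1.0]]
force: [0.2, 0.1, -5.7]
finger_gap: 34.5
grip_force: 60.5
```

```bash
cat > seat.py <<'E'
from go import *
a=np.radians(12.35);u=np.array([-np.sin(a),np.cos(a)]);v=np.array([np.cos(a),np.sin(a)])
def rel():
    s=r.sense();d=s["tcp_pos"][:2]-[609.9,58.8];print("rel seat: across",(d@v).round(2),"along",(d@u).round(2),"F across/along/z",(s["force"][:2]@v).round(1),(s["force"][:2]@u).round(1),s["force"][2].round(1))
    go(*(np.array([609.9,58.8])-10*u),43,12.35)
if __name__=="__main__": rel()
E
python3 seat.py; python3 - <<'E'
from h import *
C=r.capture("scene");cv2.imwrite("pics/s4.png",cv2.resize(C["frame"][90:290,290:450],None,fx=3,fy=3,interpolation=2))
E
```

```text
rel seat: across 0.29 along -11.65 F across/along/z 0.2 0.0 -5.7
shift cm [ 0.17 -0.03 11.84] turn z -0.1 t 8.9 F [ 0.2  0.1 -5.7] gap 34.5 grip 60.5 tcp [612.7  47.5 161.4] ya 12.3 tilt [ 2.e-04 -2.e-04 -1.e+00]
```

View pics/s4.png

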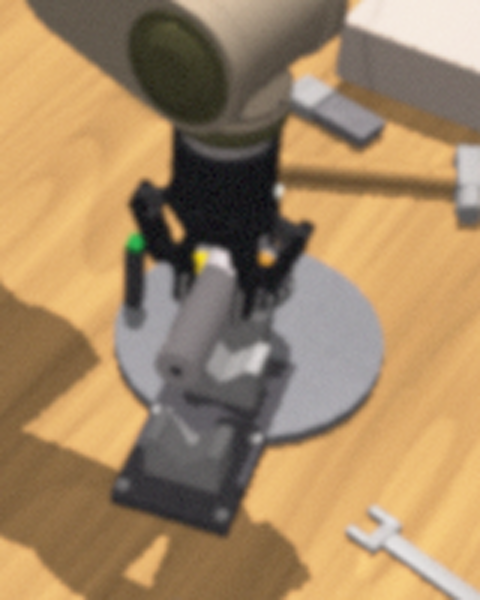

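The bar is above the vees and lined up with the fixture; its far end is at about (215,260) near the stop. Now lowering to about 12 mm above the seat.

Call:
servo_tool:
  deltas: [0,0,2,0,0,0,-1,0,0,4.5,0,0,0,-1,0,0,7,0,0,0,-1,0,0,9,0,0,0,-1,0,0,10.2,0,0,0,-1,0,0,10.5,0,0,0,-1,0,0,10.5,0,0,0,-1]

```text
t: 9.82
tcp_pos: [612.9, 48.3, 56.9]
orientation: [[-0.214, 0.977, 0.001], [0.977, 0.214, -0.0], [-0.0, 0.001, -1.0]]
force: [0.1, 0.6, -4.2]
finger_gap: 33.8
grip_force: 60.5
```

```bash
python3 seat.py
```

```text
rel seat: across 0.69 along -10.85 F across/along/z 0.2 0.6 -4.2
shift cm [ 0.09 -0.07  1.39] turn z 0.0 t 9.82 F [ 0.1  0.6 -4.2] gap 33.8 grip 60.5 tcp [612.9  48.3  56.9] ya 12.4 tilt [ 9.e-04 -1.e-04 -1.e+00]
```

Call:
servo_tool:
  deltas: [0,0,0.2,0,0,0,-1,0,0,0.4,0,0,0,-1,0,0,0.6,0,0,0,-1,0,0,0.75,0,0,0,-1,0,0,0.85,0,0,0,-1,0,0,0.95,0,0,0,-1,0,0,0.95,0,0,0,-1]

```text
t: 10.7
tcp_pos: [612.5, 48.5, 46.7]
orientation: [[-0.214, 0.977, -0.0], [0.977, 0.214, -0.0], [0.0, -0.0, -1.0]]
force: [-0.1, -0.3, -4.4]
finger_gap: 34.5
grip_force: 60.5
```

```bash
python3 seat.py
```

```text
rel seat: across 0.36 along -10.62 F across/along/z -0.1 -0.3 -4.4
shift cm [ 0.06 -0.04  0.37] turn z 0.0 t 10.7 F [-0.1 -0.3 -4.4] gap 34.5 grip 60.5 tcp [612.5  48.5  46.7] ya 12.4 tilt [-1.e-04 -0.e+00 -1.e+00]
```

Down the last few mm in 0.5 mm steps, checking the force.

Call:
servo_tool:
  deltas: [0,0,0.05,0,0,0,-1,0,0,0.1,0,0,0,-1,0,0,0.15,0,0,0,-1,0,0,0.15,0,0,0,-1]

```text
t: 11.2
tcp_pos: [612.6, 48.5, 45.6]
orientation: [[-0.214, 0.977, 0.0], [0.977, 0.214, -0.0], [-0.0, 0.0, -1.0]]
force: [-1.1, -0.7, -2.1]
finger_gap: 34.3
grip_force: 60.8
```

Call:
servo_tool:
  deltas: [0,0,0.05,0,0,0,-1,0,0,0.05,0,0,0,-1]

```text
t: 11.45
tcp_pos: [612.6, 48.5, 45.5]
orientation: [[-0.214, 0.977, 0.001], [0.977, 0.214, -0.0], [-0.0, 0.0, -1.0]]
force: [-3.8, -0.9, 5.6]
finger_gap: 34.3
grip_force: 61.4
```

```bash
python3 seat.py
```

```text
rel seat: across 0.43 along -10.66 F across/along/z -3.9 -0.1 5.6
shift cm [ 0.07 -0.04  0.25] turn z 0.0 t 11.45 F [-3.8 -0.9  5.6] gap 34.3 grip 61.4 tcp [612.6  48.5  45.5] ya 12.4 tilt [ 5.e-04 -1.e-04 -1.e+00]
```

It touched one flank: force -3.9 N across, so the vee's middle lies towards -across. Shifting that way while lowering.

Call:
servo_tool:
  deltas: [0,-0.05,0,0,0,0,-1,0,-0.1,0.03,0,0,0,-1,0,-0.1,0.06,0,0,0,-1,0,-0.1,0.06,0,0,0,-1]

```text
t: 11.95
tcp_pos: [611.8, 48.2, 44.6]
orientation: [[-0.214, 0.977, 0.001], [0.977, 0.214, -0.0], [-0.0, 0.001, -1.0]]
force: [-2.8, -0.3, 5.8]
finger_gap: 34.3
grip_force: 61.6
```

```bash
python3 seat.py
```

```text
rel seat: across -0.41 along -10.72 F across/along/z -2.8 0.3 5.8
shift cm [0.07 0.04 0.16] turn z 0.0 t 11.95 F [-2.8 -0.3  5.8] gap 34.3 grip 61.6 tcp [611.8  48.2  44.6] ya 12.4 tilt [ 8.e-04 -1.e-04 -1.e+00]
```

Continuing the same way.

Call:
servo_tool:
  deltas: [0,-0.05,0.02,0,0,0,-1,0,-0.08,0.05,0,0,0,-1,0,-0.08,0.05,0,0,0,-1]

```text
t: 12.32
tcp_pos: [611.4, 48.1, 44.2]
orientation: [[-0.214, 0.977, 0.002], [0.977, 0.214, -0.0], [-0.0, 0.002, -1.0]]
force: [-1.1, -0.7, 5.8]
finger_gap: 34.7
grip_force: 61.5
```

```bash
python3 seat.py
```

```text
rel seat: across -0.86 along -10.75 F across/along/z -1.2 -0.4 5.8
shift cm [0.08 0.09 0.12] turn z 0.0 t 12.32 F [-1.1 -0.7  5.8] gap 34.7 grip 61.5 tcp [611.4  48.1  44.2] ya 12.4 tilt [ 1.7e-03 -1.0e-04 -1.0e+00]
```

Nearly central and bottomed out. Easing the pressure and sliding towards the stop.

Call:
servo_tool:
  deltas: [0.1,-0.02,-0.03,0,0,0,-1,0.3,-0.02,-0.03,0,0,0,-1,0.5,-0.02,-0.03,0,0,0,-1,0.7,-0.02,-0.03,0,0,0,-1,0.85,-0.02,-0.03,0,0,0,-1,0.9,-0.02,-0.03,0,0,0,-1]

```text
t: 13.08
tcp_pos: [609.3, 55.7, 44.0]
orientation: [[-0.215, 0.977, 0.001], [0.977, 0.215, -0.002], [-0.002, 0.001, -1.0]]
force: [1.6, -7.1, 2.3]
finger_gap: 34.7
grip_force: 61.0
```

Call:
servo_tool:
  deltas: [0.08,0,0,0,0,0,-1,0.16,0,0,0,0,0,-1,0.2,0,0,0,0,0,-1]

```text
t: 13.45
tcp_pos: [608.8, 57.6, 44.1]
orientation: [[-0.215, 0.977, 0.001], [0.977, 0.215, -0.002], [-0.002, 0.001, -1.0]]
force: [0.8, -6.6, 1.8]
finger_gap: 34.5
grip_force: 61.0
```

```bash
python3 seat.py
```

```text
rel seat: across -1.28 along -0.93 F across/along/z -0.6 -6.7 1.8
shift cm [-0.91  0.13  0.11] turn z 0.0 t 13.45 F [ 0.8 -6.6  1.8] gap 34.5 grip 61.0 tcp [608.8  57.6  44.1] ya 12.4 tilt [ 0.0013 -0.0022 -1.    ]
```

Call:
servo_tool:
  deltas: [0.05,0,-0.02,0,0,0,-1,0.1,0,-0.02,0,0,0,-1,0.15,0,-0.02,0,0,0,-1]

```text
t: 13.82
tcp_pos: [608.4, 59.3, 44.1]
orientation: [[-0.215, 0.977, 0.001], [0.977, 0.215, -0.002], [-0.002, 0.001, -1.0]]
force: [2.4, -6.3, 1.9]
finger_gap: 34.1
grip_force: 61.0
```

Call:
servo_tool:
  deltas: [0.05,0,0,0,0,0,-1,0.1,0,0,0,0,0,-1,0.1,0,0,0,0,0,-1]

```text
t: 14.2
tcp_pos: [608.2, 60.4, 44.1]
orientation: [[-0.215, 0.977, 0.001], [0.977, 0.215, -0.002], [-0.002, 0.001, -1.0]]
force: [0.8, -5.7, 1.0]
finger_gap: 34.8
grip_force: 61.0
```

```bash
python3 seat.py
```

```text
rel seat: across -1.32 along 1.88 F across/along/z -0.5 -5.8 1.0
shift cm [-1.19  0.13  0.11] turn z 0.0 t 14.2 F [ 0.8 -5.7  1. ] gap 34.8 grip 61.0 tcp [608.2  60.4  44.1] ya 12.4 tilt [ 0.001  -0.0017 -1.    ]
```

Call:
servo_tool:
  deltas: [0.05,0,0,0,0,0,-1,0.1,0,0,0,0,0,-1,0.1,0,0,0,0,0,-1]

```text
t: 14.58
tcp_pos: [608.0, 61.3, 44.1]
orientation: [[-0.215, 0.977, 0.001], [0.977, 0.215, -0.002], [-0.002, 0.001, -1.0]]
force: [1.6, -5.6, 1.8]
finger_gap: 34.3
grip_force: 61.0
```

Call:
servo_tool:
  deltas: [0.05,0,0,0,0,0,-1,0.1,0,0,0,0,0,-1,0.1,0,0,0,0,0,-1]

```text
t: 14.95
tcp_pos: [607.8, 62.3, 44.1]
orientation: [[-0.215, 0.977, 0.001], [0.977, 0.215, -0.002], [-0.002, 0.001, -1.0]]
force: [1.4, -6.1, 1.2]
finger_gap: 34.1
grip_force: 61.0
```

```bash
python3 seat.py
```

```text
rel seat: across -1.31 along 3.84 F across/along/z 0.1 -6.3 1.2
shift cm [-1.38  0.13  0.11] turn z 0.0 t 14.95 F [ 1.4 -6.1  1.2] gap 34.1 grip 61.0 tcp [607.8  62.3  44.1] ya 12.4 tilt [ 0.001  -0.0017 -1.    ]
```

Call:
servo_tool:
  deltas: [0.05,0,0,0,0,0,-1,0.1,0,0,0,0,0,-1,0.1,0,0,0,0,0,-1]

```text
t: 15.32
tcp_pos: [607.7, 62.8, 44.1]
orientation: [[-0.214, 0.977, 0.001], [0.977, 0.214, -0.002], [-0.003, 0.001, -1.0]]
force: [2.1, -6.6, 1.3]
finger_gap: 34.1
grip_force: 60.9
```

Call:
servo_tool:
  deltas: [0.05,0,0,0,0,0,-1,0.1,0,0,0,0,0,-1,0.1,0,0,0,0,0,-1]

```text
t: 15.7
tcp_pos: [607.7, 62.8, 44.1]
orientation: [[-0.214, 0.977, 0.001], [0.977, 0.214, -0.004], [-0.004, 0.001, -1.0]]
force: [2.0, -12.6, -0.2]
finger_gap: 34.4
grip_force: 60.9
```

```bash
python3 seat.py
```

```text
rel seat: across -1.3 along 4.4 F across/along/z -0.7 -12.7 -0.2
shift cm [-1.44  0.13  0.12] turn z 0.0 t 15.7 F [  2.  -12.6  -0.2] gap 34.4 grip 60.9 tcp [607.7  62.8  44.1] ya 12.4 tilt [ 0.0015 -0.0039 -1.    ]
```

The slide stopped at along = 4.4 and the force rose to 12.7 N, so the bar is at the stop. Easing a little, then releasing.

Call:
servo_tool:
  deltas: [-0.06,0,0,0,0,0,-1,-0.06,0,0,0,0,0,-0.6,-0.06,0,0,0,0,0,-0.3,-0.06,0,0,0,0,0,0,-0.06,0,0,0,0,0,0.4,-0.06,0,0,0,0,0,0.7,-0.06,0,0,0,0,0,0.7,-0.06,0,0,0,0,0,0.7]

```text
t: 16.7
tcp_pos: [606.9, 64.7, 44.2]
orientation: [[-0.214, 0.977, -0.0], [0.977, 0.214, 0.0], [0.0, -0.0, -1.0]]
force: [-0.7, 0.2, -0.8]
finger_gap: 72.6
grip_force: 0.0
```

Call:
servo_tool:
  deltas: [0,0,-1,0,0,0,0.7,0,0,-3,0,0,0,0.7,0,0,-6,0,0,0,0.7,0,0,-10,0,0,0,0.7,0,0,-14,0,0,0,0.7,0,0,-16,0,0,0,0.7,0,0,-16,0,0,0,0.7]

```text
t: 17.58
tcp_pos: [607.4, 64.6, 206.2]
orientation: [[-0.214, 0.977, 0.004], [0.977, 0.214, -0.0], [-0.001, 0.004, -1.0]]
force: [0.2, 0.1, 0.2]
finger_gap: 72.4
grip_force: 0.0
```

```bash
python3 - <<'E'
from seat import *
rel()
# park west of fixture to look: back toward -y
go(600,-120,200,12.35)
E
```

```text
rel seat: across -1.17 along 6.2 F across/along/z 0.2 0.0 0.2
shift cm [-1.6   0.06 16.32] turn z 0.0 t 17.57 F [0.2 0.1 0.2] gap 72.4 grip 0.0 tcp [607.4  64.6 206.2] ya 12.4 tilt [ 3.8e-03 -3.0e-04 -1.0e+00]
shift cm [-17.87  -4.68   0.62] turn z 0.0 t 17.57 F [0.2 0.1 0.2] gap 72.4 grip 0.0 tcp [607.4  64.6 206.2] ya 12.4 tilt [ 3.8e-03 -3.0e-04 -1.0e+00]
```

Call:
servo_tool:
  deltas: [-4,-1,0,0,0,0,0.7,-9,-3,0,0,0,0,0.7,-14,-4,0,0,0,0,0.7,-19,-5,0,0,0,0,0.7,-23,-6,0,0,0,0,0.7,-26,-7,0,0,0,0,0.7,-26,-7,0,0,0,0,0.7]

```text
t: 18.45
tcp_pos: [593.6, -206.2, 202.7]
orientation: [[-0.211, 0.977, -0.002], [0.977, 0.211, 0.001], [0.001, -0.002, -1.0]]
force: [-0.4, 0.8, 0.1]
finger_gap: 72.7
grip_force: 0.0
```

```bash
python3 - <<'E'
from fit import *
a=r.capture("scene");b=r.capture("top")
A=cv2.resize(a["frame"][130:280,315:430],None,fx=4,fy=4,interpolation=2);B=cv2.resize(b["frame"][180:285,205:350],None,fx=2.3,fy=2.3,interpolation=2)
B=cv2.copyMakeBorder(B,0,600-B.shape[0],0,0,0);cv2.imwrite("pics/sb5.png",np.hstack([A,B])[:,:800])
W=cloud(a)
for n,c in(("s",a),("t",b)):
  for o in r.outline_of(c,"bar"):
    m=o["mask"]&(c["range_z"]>0);p=np.median(cloud(c)[m],0)
    if np.linalg.norm(p[:2]-[610,58])<60:
        mask=cv2.resize(o["mask"].astype(np.float32),None,fx=S,fy=S)>.5
        print(n,o["p"],p,fit([(c,mask,0,0)],lambda p:[T(cyl(62),p[0],p[1],np.radians(p[2]))],[610,59,12.35],[4,4,2]))
E
```

```text
s 0.9 [614.7570893   46.91023555  76.36710065] (array([608.68166905,  60.68769484,  12.44904563]), np.float64(0.053835327234342034))
t 0.89 [606.15639904  56.8950133   76.68108787] (array([609.06943776,  58.49150908,  13.00205936]), np.float64(0.05253312548713951))
```

View pics/sb5.png

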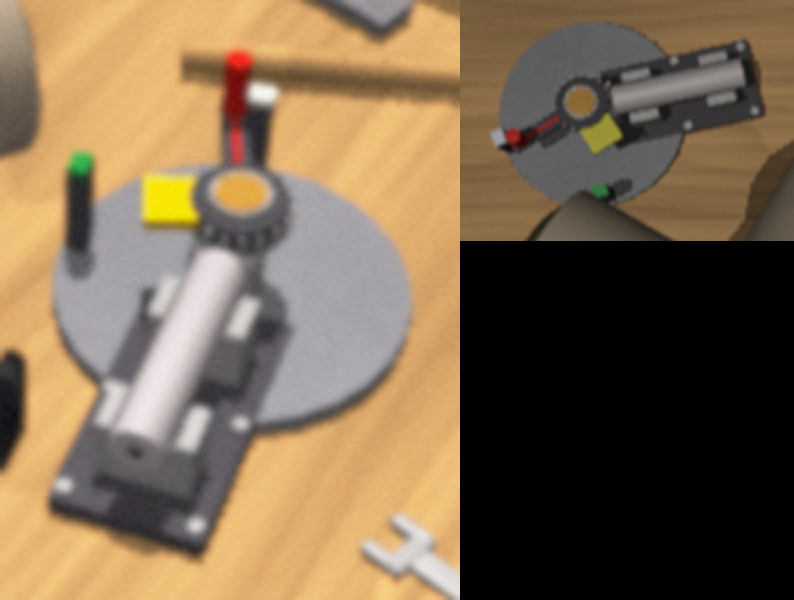

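The bar lies in both vees with its end at the stop under the collar, at about (225,255) in the left view. The arm's red line is near the white mark. Next I'm going above the handle with the fingers closing along the tangent.

```bash
python3 go.py 539.2 243.6 180 32
```

```text
shift cm [44.82  4.24  2.42] turn z -19.6 t 18.65 F [ 0.8  0.3 -0.9] gap 72.7 grip 0.0 tcp [ 594.3 -203.2  203.9] ya 12.4 tilt [-6.e-04  6.e-04 -1.e+00]
```

Call:
servo_tool:
  deltas: [3,0.3,0,0,0,-1,0.7,8,0.8,0,0,0,-3,0.7,13,1.2,0,0,0,-5,0.7,18,1.7,0,0,0,-7,0.7,23,2.2,0.5,0,0,-10,0.7,28,2.6,1,0,0,-12,0.7,33,3.1,1.5,0,0,-14,0.7,38,3.6,2,0,0,-17,0.7,42,4,2.4,0,0,-19,0.7,44,4.2,2.4,0,0,-19.6,0.7,44.8,4.2,2.4,0,0,-19.6,0.7,44.8,4.2,2.4,0,0,-19.6,0.7]

```text
t: 20.15
tcp_pos: [539.5, 241.8, 180.4]
orientation: [[-0.529, 0.849, 0.0], [0.849, 0.529, -0.0], [-0.0, 0.0, -1.0]]
force: [-0.4, -0.6, -0.4]
finger_gap: 72.6
grip_force: 0.0
```

Call:
servo_tool:
  deltas: [0,0,0,0,0,0,0.5,0,0,0,0,0,0,0.5]

```text
t: 20.4
tcp_pos: [539.6, 241.3, 180.3]
orientation: [[-0.528, 0.849, 0.0], [0.849, 0.528, -0.0], [-0.0, 0.0, -1.0]]
force: [0.6, -0.8, 0.3]
finger_gap: 64.1
grip_force: 0.0
```

```bash
python3 go.py 539.2 243.6 101 32;python3 - <<'E'
from h import *
C=r.capture("scene");cv2.imwrite("pics/s6.png",cv2.resize(C["frame"][80:230,300:440],None,fx=4,fy=4,interpolation=2))
E
```

```text
shift cm [0.22 0.08 7.93] turn z -0.1 t 20.4 F [ 0.6 -0.8  0.3] gap 64.1 grip 0.0 tcp [539.6 241.3 180.3] ya 31.9 tilt [ 1.e-04 -1.e-04 -1.e+00]
```

View pics/s6.png

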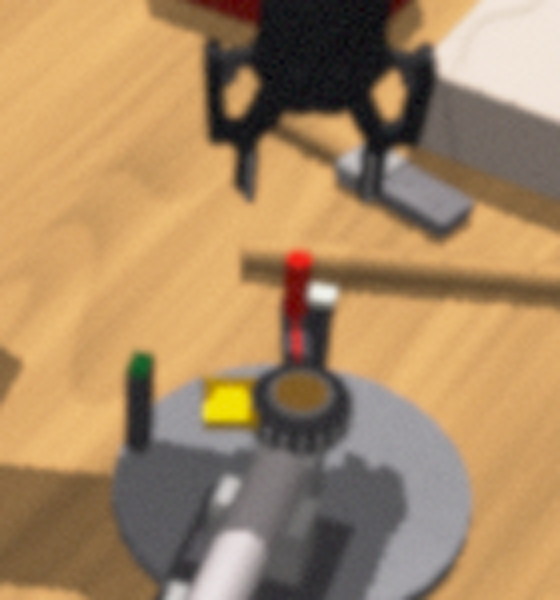

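The open fingers are centred over the red handle at (298,280). Lowering and gripping.

Call:
servo_tool:
  deltas: [0.2,0.05,2,0,0,0,0.5,0.2,0.05,4,0,0,0,0.5,0.2,0.05,6,0,0,0,0.5,0.2,0.05,7.5,0,0,0,0.5,0.2,0.05,7.9,0,0,0,0.5,0.2,0.05,7.9,0,0,0,0.2,0.2,0.05,7.9,0,0,0,-0.2,0.2,0.05,7.9,0,0,0,-0.5,0.2,0.05,7.9,0,0,0,-0.8,0.2,0.05,7.9,0,0,0,-1,0.2,0.05,7.9,0,0,0,-1,0.2,0.05,7.9,0,0,0,-1]

```text
t: 21.95
tcp_pos: [538.8, 244.2, 101.9]
orientation: [[-0.53, 0.848, 0.001], [0.848, 0.53, 0.0], [-0.0, 0.001, -1.0]]
force: [-1.7, -0.3, 5.3]
finger_gap: 16.6
grip_force: 58.4
```

```bash
cat > arc.py <<'E'
from go import *
import sys
A=np.array([584.2,171.3]); s=r.sense();O=np.array(s["orientation"]);p=s["tcp_pos"]
d=p[:2]-A;R0=np.hypot(*d);a0=np.degrees(np.arctan2(d[1],d[0]));print("R",R0.round(1),"ang",a0.round(1)%360,"gap",s["finger_gap"],"grip",s["grip_force"],"F",s["force"].round(1),"t",s["t"])
ya=np.arctan2(O[1,1],O[0,1]);print("ya",np.degrees(ya))
for k in map(float,sys.argv[1:]):
    b=np.radians(a0+k);e=np.r_[A+R0*np.array([np.cos(b),np.sin(b)]),p[2]]-p
    print(k,(O.T@e/10).round(2).tolist())
E
python3 arc.py 4 8 12 16 20 24 28 32 35
```

```text
R 85.9 ang 121.9 gap 16.645402474378393 grip 58.43087196350098 F [-1.7 -0.3  5.3] t 21.95
ya 31.97425291959825
4.0 [-0.02, -0.6, -0.0]
8.0 [-0.08, -1.2, -0.0]
12.0 [-0.19, -1.79, -0.0]
16.0 [-0.33, -2.37, -0.0]
20.0 [-0.51, -2.94, -0.0]
24.0 [-0.74, -3.5, -0.0]
28.0 [-1.0, -4.04, -0.0]
32.0 [-1.3, -4.55, -0.0]
35.0 [-1.55, -4.93, -0.0]
```

Call:
servo_tool:
  deltas: [0,-0.3,0,0,0,-2,-1,-0.02,-0.6,0,0,0,-4,-1,-0.08,-1.2,0,0,0,-8,-1,-0.19,-1.79,0,0,0,-12,-1,-0.33,-2.37,0,0,0,-16,-1,-0.51,-2.94,0,0,0,-20,-1,-0.74,-3.5,0,0,0,-24,-1,-1,-4.04,0,0,0,-28,-1,-1.3,-4.55,0,0,0,-32,-1,-1.55,-4.93,0,0,0,-35,-1,-1.55,-4.93,0,0,0,-35,-1]

```text
t: 23.32
tcp_pos: [505.4, 204.8, 101.8]
orientation: [[-0.921, 0.39, 0.002], [0.39, 0.921, 0.0], [-0.001, 0.001, -1.0]]
force: [-0.0, 0.1, 5.9]
finger_gap: 16.5
grip_force: 58.7
```

```bash
python3 arc.py 4 8 12 16 20 24 28 32 
```

```text
R 85.6 ang 156.9 gap 16.452883402201877 grip 58.73133659362793 F [-0.   0.1  5.9] t 23.325
ya 67.03136779877728
4.0 [-0.02, -0.6, -0.0]
8.0 [-0.08, -1.19, -0.0]
12.0 [-0.18, -1.78, -0.0]
16.0 [-0.33, -2.36, -0.0]
20.0 [-0.51, -2.93, -0.0]
24.0 [-0.73, -3.48, -0.0]
28.0 [-1.0, -4.02, -0.0]
32.0 [-1.29, -4.54, -0.0]
```

Forces are small. Going on another 32° to about 189°, then I'll check against the green mark.

Call:
servo_tool:
  deltas: [0,-0.3,0,0,0,-2,-1,-0.02,-0.6,0,0,0,-4,-1,-0.08,-1.19,0,0,0,-8,-1,-0.18,-1.78,0,0,0,-12,-1,-0.33,-2.36,0,0,0,-16,-1,-0.51,-2.93,0,0,0,-20,-1,-0.73,-3.48,0,0,0,-24,-1,-1,-4.02,0,0,0,-28,-1,-1.29,-4.54,0,0,0,-32,-1,-1.29,-4.54,0,0,0,-32,-1,-1.29,-4.54,0,0,0,-32,-1]

```text
t: 24.7
tcp_pos: [500.1, 158.0, 101.8]
orientation: [[-0.988, -0.156, 0.003], [-0.156, 0.988, -0.0], [-0.003, -0.001, -1.0]]
force: [1.0, -0.5, 5.8]
finger_gap: 16.6
grip_force: 58.7
```

```bash
python3 arc.py 2 3 3.5 4; python3 - <<'E'
from fit import *
for n in("scene","top"):
    c=r.capture(n)
    f=240/np.tan(np.radians(c["fovy"])/2);R=np.array(c["R"]);C=-R.T@c["t"]
    hsv=cv2.cvtColor(c["frame"],cv2.COLOR_BGR2HSV).astype(int);H,Sa,V=hsv[...,0],hsv[...,1],hsv[...,2]
    g=np.zeros(H.shape,bool)
    if n=="scene": g[140:275,320:425]=1
    else: g[185:275,215:345]=1
    for nm,m,z in(("green",(abs(H-60)<20)&(Sa>110)&(V>60),88),("red",((H<8)|(H>172))&(Sa>120)&(V>60),90),("yellow",(abs(H-29)<4)&(Sa>150)&(V>80),92)):
        v,u=np.nonzero(m&g)
        if len(u):
            d=R.T@np.array([(u.mean()-c["cx"])/f,(v.mean()-c["cy"])/f,1]);P=(C+d*(z-C[2])/d[2]);D=P[:2]-[584.2,171.3];print(n,nm,len(u),P.round(1),np.hypot(*D).round(1),np.degrees(np.arctan2(D[1],D[0]))%360)
E
```

```text
R 85.2 ang 189.0 gap 16.57694528836662 grip 58.687641620635986 F [ 1.  -0.5  5.8] t 24.7
ya 98.98038738272894
2.0 [-0.01, -0.3, 0.0]
3.0 [-0.01, -0.45, 0.0]
3.5 [-0.02, -0.52, 0.0]
4.0 [-0.02, -0.59, 0.0]
scene green 33 [481.4 148.1  88. ] 105.3 192.7055173548732
scene red 48 [525.2 162.9  90. ] 59.6 188.05866811812504
scene yellow 55 [603.4 128.8  92. ] 46.6 294.3482627840194
top yellow 60 [604.1 128.8  92. ] 46.9 295.0719107312316
```

Call:
servo_tool:
  deltas: [-0.01,-0.3,0,0,0,-2,-1,-0.02,-0.52,0,0,0,-3.5,-1,-0.02,-0.52,0,0,0,-3.5,-1,-0.02,-0.52,0,0,0,-3.5,-1]

```text
t: 25.3
tcp_pos: [501.0, 153.3, 101.8]
orientation: [[-0.976, -0.216, 0.003], [-0.216, 0.976, 0.0], [-0.003, -0.0, -1.0]]
force: [2.1, 1.9, 5.7]
finger_gap: 16.7
grip_force: 58.7
```

Call:
servo_tool:
  deltas: [0,0,0,0,0,0,-0.6,0,0,0,0,0,0,-0.3,0,0,0,0,0,0,0,0,0,0,0,0,0,0.3,0,0,0,0,0,0,0.3,0,0,-2,0,0,0,0.3,0,0,-5,0,0,0,0.3,0,0,-9,0,0,0,0.3,0,0,-12,0,0,0,0.3,0,0,-12,0,0,0,0.3]

```text
t: 26.55
tcp_pos: [500.9, 153.1, 223.1]
orientation: [[-0.976, -0.216, 0.004], [-0.216, 0.976, 0.0], [-0.004, -0.001, -1.0]]
force: [1.2, 0.6, -0.8]
finger_gap: 55.6
grip_force: 0.0
```

```bash
python3 arc.py; python3 go.py 300 360 225 99
```

```text
R 85.3 ang 192.3 gap 55.56031821084936 grip 0.0 F [ 1.2  0.6 -0.8] t 26.55
ya 102.47573528985468
shift cm [15.14 24.54 -0.27] turn z 3.5 t 26.55 F [ 1.2  0.6 -0.8] gap 55.6 grip 0.0 tcp [500.9 153.1 223.1] ya 102.5 tilt [ 4.3e-03  3.0e-04 -1.0e+00]
```

Moving aside and checking.

Call:
servo_tool:
  deltas: [2,4,0,0,0,0,0.3,5,8,0,0,0,0,0.3,8,13,0,0,0,0,0.3,11,17,0,0,0,0,0.3,13,21,0,0,0,0,0.3,15,24,0,0,0,0,0.3,15,24.5,0,0,0,0,0.3,15,24.5,0,0,0,0,0.3]

```text
t: 27.55
tcp_pos: [301.0, 359.6, 220.5]
orientation: [[-0.976, -0.216, -0.001], [-0.216, 0.976, -0.001], [0.001, -0.001, -1.0]]
force: [0.3, -0.8, -0.4]
finger_gap: 55.4
grip_force: 0.0
```

```bash
python3 - <<'E'
from fit import *
P={}
for n in("scene","top"):
    c=r.capture(n);P[n]=c["frame"]
    f=240/np.tan(np.radians(c["fovy"])/2);R=np.array(c["R"]);C=-R.T@c["t"]
    hsv=cv2.cvtColor(c["frame"],cv2.COLOR_BGR2HSV).astype(int);H,Sa,V=hsv[...,0],hsv[...,1],hsv[...,2]
    g=np.zeros(H.shape,bool)
    if n=="scene": g[140:275,320:425]=1
    else: g[185:275,215:345]=1
    def w(u,v,z):
        d=R.T@np.array([(u-c["cx"])/f,(v-c["cy"])/f,1]);return (C+d*(z-C[2])/d[2])
    # orange collar cap centre as own axis per camera
    v,u=np.nonzero((abs(H-15)<8)&(Sa>110)&g&(np.hypot(*(np.mgrid[0:480,0:640][::-1]-np.array(proj(c,[584.2,171.3,94]))[:,None,None]))<7)); ax=w(u.mean(),v.mean(),94);print(n,"cap",len(u),ax.round(1))
    for nm,m,z in(("green",(abs(H-60)<20)&(Sa>110)&(V>60),88),("red",((H<8)|(H>172))&(Sa>120)&(V>60),90),("yellow",(abs(H-29)<4)&(Sa>150)&(V>80),92)):
        v,u=np.nonzero(m&g)
        if nm=="red" and len(u):
            q=[w(a,b,z) for a,b in zip(u,v)];k=[np.hypot(*(t-ax)[:2])<66 for t in q];u,v=u[k],v[k]
        if len(u):
            X=w(u.mean(),v.mean(),z);D=(X-ax)[:2];print(n,nm,len(u),X.round(1),np.hypot(*D).round(1),np.degrees(np.arctan2(D[1],D[0]))%360)
A=cv2.resize(P["scene"][130:280,315:415],None,fx=4,fy=4,interpolation=2);B=cv2.resize(P["top"][185:285,215:315],None,fx=4,fy=4,interpolation=2)
cv2.imwrite("pics/f7.png",np.hstack([A,cv2.copyMakeBorder(B,0,200,0,0,0)]))
E
```

```text
scene cap 84 [581.9 176.2  94. ]
scene green 39 [480.8 148.7  88. ] 104.7 195.22028353251778
scene red 32 [533.  162.5  90. ] 50.8 195.64211136799162
scene yellow 126 [595.2 128.3  92. ] 49.7 285.52472161042186
top cap 99 [585.4 171.9  94. ]
top green 31 [479.4 147.3  88. ] 108.9 193.03308723116913
top red 25 [537.5 160.6  90. ] 49.2 193.21127512558587
top yellow 155 [594.5 127.4  92. ] 45.4 281.4583498735336
```

View pics/f7.png

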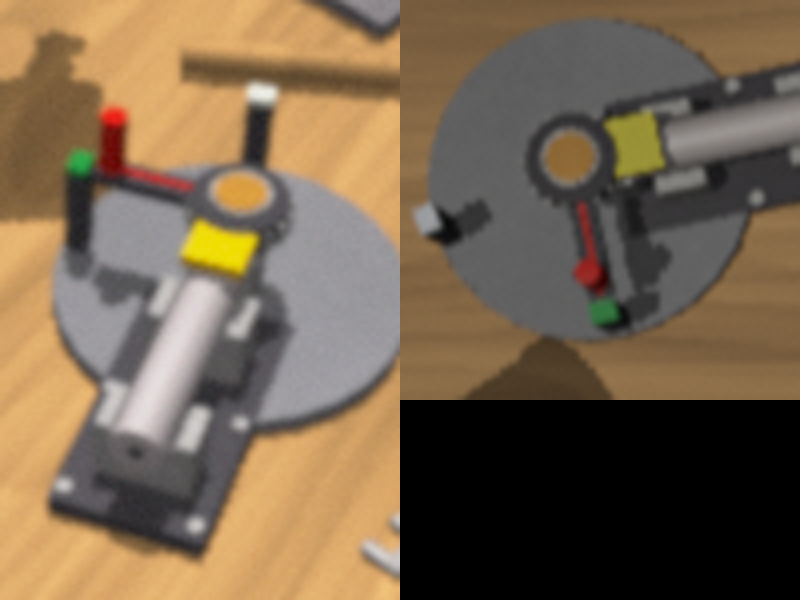

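The red line points at the green mark, agreeing within 0.5° in both cameras. The yellow lip lies over the bar's end at (220,265), and the bar is still seated. Handing in.

```bash
python3 -c "
from rig import r
print(r.sign_off())"
```

```text
the job is handed in; nothing more can be done
None
```

The job is handed in at about 28 s: the bar lies in both steel vees with its end against the stop, the collar's red line is within about 0.5° of the green mark with the yellow lip over the bar's end, and the robot is clear; the verdict was not shown.

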